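Fetch the ball from the circular-motion track for weighing

TASK

The steel ball has to be weighed. Working in under the edge of the clear guard, roll it along the curved track to the open gap where the guard stops and let it settle in the little recess there, then lift it out and set it gently in the glass dish on the balance. Keep the dish on the pan, do not let the ball fall, and leave everything else where it stands.

Things in the scene. Friction and masses are not known exactly. Their poses are not given: they have to be found in the camera images.
- track: circular-motion track, fixed: plywood board, top 26 mm above the bench, with a level arc track of centre-line radius 180 mm. Origin on the bench under the arc's centre, z up, x through the middle of the ball's start stretch. Angles count from x towards y: ball starts within 15 deg of 0, track runs -46 to 83. Inside the arc the board is bare. Kerbs 10 mm high, 5 mm thick, faces 22 mm inside and 19 mm outside the centre line
- track_start (a point): where the track's centre line begins, at -46 deg, at the height of the board's top; an aluminium launch ramp 54 mm wide rises from here, straight back along the track, to 75 mm above the bench. Axes as track
- guard_end (a point): clear plastic guard over the track from -46 to 42 deg: outer wall 24 mm outside the centre line, flat roof 3 mm thick, underside 46 mm above the board, reaching to 16 mm inside the centre line. Keeps the ball in and bars the way from above; open only on the arc's centre side, where a closed fingertip leaning about 40 deg can reach in. This point: inner end corner of the roof's underside, at 42 deg
- gap (a point): centre of the ball recess, a 22 mm hole in the board on the centre line at 61 deg; point at the height of the board's top, axes as track. The ball sinks 3 mm into it and stays (centre 17 mm above this point). No guard here: open above from 42 deg to a steel buffer, 34 mm high, with a rubber pad at 81 deg; the kerbs run on
- ball: polished steel ball, 40 mm in diameter, 0.2 to 0.33 kg, loose; origin at its centre, 46 mm above the bench on the track. Slippery: push it squarely from behind with the fingertip on the track's centre line, about 10 mm above the board; a tip that stays short on the inner side wedges it against the outer kerb and slips past. Pushed slowly it soon stops when the push stops
- pan (a point): centre of the top of the balance's square steel pan, 165 mm wide, 80 mm above the bench, fixed; x, y along its sides, z up. The balance is a white box 270 x 180 mm, 64 mm high, keys towards the robot, left or right of the track
- dish: shallow round glass dish lying loose on the pan: 150 mm outside diameter, 16 mm high, wall 3 mm, flat floor 4 mm thick; origin at the centre of its underside, z up; 0.12 kg
- bottle: bystander: white plastic bottle, 58 mm in diameter, 125 mm high, beyond the track; origin under its base
- beaker: bystander: glass beaker, 66 mm in diameter, 85 mm high, beyond the track; origin under its base
- refractometer: bystander: hand refractometer, 175 mm long, about 34 mm thick, lying on the bench beyond the track; origin under its middle, x along it
- tub: bystander: clear plastic storage tub with odds and ends, 270 x 180 mm, 120 mm high, on the side of the track away from the balance; origin under its centre. Fixed
There are look-alikes about, which are no part of the job. Of the things shaped like the dish, the glass one is meant.

How it is judged:
On the way:
1. the ball lies still in the recess in the open gap (horizontal distance between ball and gap below 0.006 m and z of ball in the frame of gap below 0.0195 m and linear speed of ball below 0.02 m/s), for 0.2 s.
At the end, for the whole second after the job is handed in: The ball lies still in the glass dish (on its floor, inside the rim) and is let go; the dish lies flat on the balance's pan, its centre within 25 mm of the pan's centre (horizontal distance between ball and dish below 0.056 m and z of ball in the frame of dish between 0.02 and 0.028 m and linear speed of ball below 0.02 m/s and horizontal distance between dish and pan below 0.025 m and z of dish in the frame of pan below 0.004 m and angle between dish's own z axis and vertical below 0.05 rad); the robot touches nothing.
It fails at once if the ball falls off the track board or the balance (height (world z) of ball below 0.034 m).
It fails at once if the ball is dropped or thrown into the dish: it comes down there faster than 0.4 m/s, as from a fall of about 8 mm (horizontal distance between ball and dish below 0.075 m and z of ball in the frame of dish below 0.05 m and linear speed of ball above 0.4 m/s).
It fails at once if the bottle, beaker or refractometer is shifted by more than 15 mm (distance of any of bottle, beaker, refractometer from where it was at the start of the episode above 0.015 m).
It also fails if it takes over 67 s, if anything falls off the work surface, if the arm or the gripper's body presses on something with over 40 N, if the wrist force passes 120 N, or if a joint passes its speed limit or range.

ROBOT

A 6-joint arm with a two-finger parallel gripper is mounted at the origin on the work surface. World frame = base frame: x ahead of the robot, y to its left, z up, the work surface at z = 0. Lengths are in m, angles in rad, forces in N, time in s.
With the tool pointing down it reaches from about 0.35 to 0.775 m from the base axis. Payload 5.5 kg.
Tool frame: the origin (TCP) lies midway between the tips of the shut fingers; the grasp point (between the pads) lies grip_point_offset behind it (grip_point_offset is the distance from the TCP to the grasp point, in m); z points along the fingers, y is the direction in which the jaws open and shut (so a half turn about z gives the same grasp; the last joint's range is limited). The gripper opens to 85 mm and grips with 20 to 120 N. Pads are 22 mm wide; open, the fingers measure 114 mm over their backs; the gripper's body (76 mm by 85 mm) begins 54 mm behind the grasp point. The pads swing forward as they close: fully open they stand 13 mm farther back than shut.
Start: joints at [1.111, 0.313, 0.046, 1.304, 0, 1.431], TCP at [0.181, 0.546, 0.231] pointing down, gripper open.
Joint ranges: [-2.76, 2.76], [-0.86, 1.69], [-1.03, 1.26], [-2.2, 2.34], [-1.47, 1.5], [-3.14, 3.14]. Speed limits (rad/s): [2.57, 2.57, 3.14, 3.14, 3.14, 3.14].

INTERFACE

Orientations are given as a unit quaternion [w, x, y, z].
In Python, from workcell import * gives the robot as it stands.
- The arm moves only by the tool send_rows, never from a script. Its argument "series" is one flat list of numbers, 7 for each row, row after row: the shift along the tool's x, y, z in cm, then the turn, a rotation vector about the tool's x, y, z in degrees, then the opening, from 0 (shut) to 1 (fully open). A call has 1 to 10 rows; each row is the pose to reach, as a shift and turn from the pose commanded when the call began, along the tool's axes at that moment; what a row does not reach only later rows make up. A row lasts 1/12 s, in which the tool goes at most 41.7 mm and 7.16 degrees, less where a joint would pass 70% of its speed; a pose out of reach is approached as far as the arm can. A call with a gripper value outside its range is refused whole. The fingers move at their own pace and stop on an object; "newtons" is the grip in N (left out, the last holds). Time passes only in rows, so rows that repeat a pose let the fingers close. It gives the time, the measured TCP pose, the force and the opening at its end, in the units of the state.
- get_state(): the state, without advancing time (a new reading comes with each control period).
- read_camera(name): name is "scene" or "side" or "wrist"; returns the picture (480x640x3 uint8, blue, green, red); there is no depth.
- camera_info(name): a dict with "K" (3x3 intrinsics, pixels), "xyz" and "attitude" of the camera in the world. Camera axes: x right, y down, z forward; pixel columns grow to the right and rows downward; lengths in m; the calibration is good to about 2 mm. A picture is of the moment at which its call begins: read the wrist's pose just before it. camera_info takes no time and is no camera call; for the wrist camera it gives the pose at the moment of the call.
- hand_in(): hands the job in, once; it reports no verdict.
Trained networks look in the newest picture that a camera, given by its name, has taken for a name from the list of things; names that differ only in an ending like _2 or _b are one class to them, and where a whole thing is asked for, a point or a joint stands for the part that bears it (a point fixed in the world has none). Each returns a list of dicts, best first, with "p" (0 to 1); they miss things now and then, are a little off and sometimes report something else, mostly with a low value. They report only what shows in the picture. A call takes as long as a camera call. They do not tell look-alikes from the thing itself.
- silhouettes(camera, label): "pixels" (480x640 bool, what is visible of it) and "box" ([left, top, width, height] in pixels, round what is visible of it).
The state is a dict: "clock": time; "joint_pos": joint angles; "qvel": joint speeds; "tau": joint torques, N m; "tcp_pos": TCP position; "orientation": TCP orientation; "wrist_force": force on the tool from outside, world axes, zero at the start; "ft_torque": the same for the moment, N m; "finger_gap": finger opening in m.
Only numpy, scipy, OpenCV 4.12 (cv2) and the standard library are available. Lean on these libraries where they do the work, as an engineer would, in place of code of your own. Each camera call takes 0.05 s, during which the arm holds its last target. There are 200 camera calls.

## Working session

There is one attempt and no reset: what is moved stays moved. The work goes in short steps, Python scripts to look and compute and a tool call to move; the robot and the scene stay as the last step left them, time stands still between calls to the robot, and variables do not carry over. Pictures are saved under pics/ and viewed, about 8 in all and at most 12, crops included, and the job is handed in when it is done.

Besides the shell and the picture viewer there is one more tool, called after ">>>" in YAML: its name, and indented under it one key for each argument. send_rows: Moves the arm, as the interface text tells. Its arguments: {"type":"object","properties":{"series":{"type":"array"},"newtons":{"type":"number"}},"required":["series"]}

```bash
mkdir -p pics; ls
python3 - <<'E'
from workcell import *
import cv2,numpy as np
s=get_state();print({k:np.round(v,3).tolist() for k,v in s.items()})
for c in("scene","side","wrist"):
    i=camera_info(c);print(c,np.round(i["K"],1).tolist(),np.round(i["xyz"],4),np.round(i["attitude"],4))
    cv2.imwrite(f"pics/{c}0.png",read_camera(c))
print(grip_point_offset)
E
```

```text
pics
{'clock': 0.0, 'joint_pos': [1.111, 0.314, 0.045, 1.304, 0.0, 1.431], 'qvel': [-0.0, -0.0, -0.001, -0.0, 0.001, 0.001], 'tau': [-0.001, -48.062, 29.854, 0.019, -0.0, 0.0], 'tcp_pos': [0.181, 0.545, 0.23], 'orientation': [-0.0, 0.159, 0.987, -0.001], 'wrist_force': [-0.278, 1.111, -0.125], 'ft_torque': [-0.013, -0.024, -0.015], 'finger_gap': 0.085}
scene [[529.7, 0.0, 310.3], [0.0, 529.7, 248.3], [0.0, 0.0, 1.0]] [1.3334 0.3991 0.8721] [-0.2149  0.4459  0.7819 -0.3791]
side [[445.9, 0.0, 322.2], [0.0, 445.9, 240.7], [0.0, 0.0, 1.0]] [-0.1463 -0.7272  0.6835] [-0.4311  0.8152 -0.3406  0.1835]
wrist [[415.0, 0.0, 325.5], [0.0, 415.0, 236.1], [0.0, 0.0, 1.0]] [0.1166 0.5657 0.3723] [0.1091 0.8033 0.5804 0.0776]
0.0187
```

View pics/scene0.png

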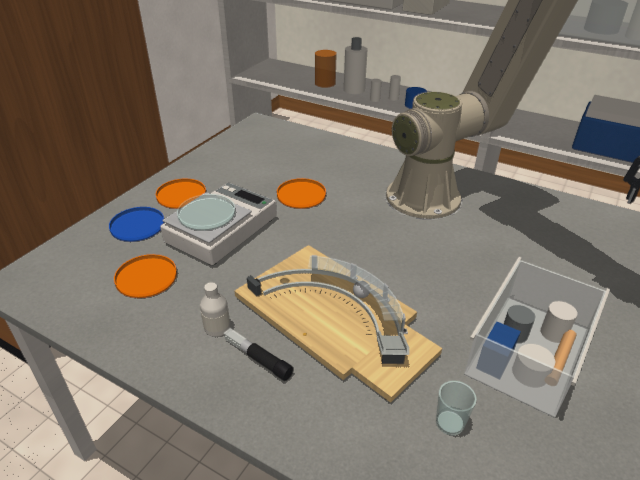

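View pics/side0.png

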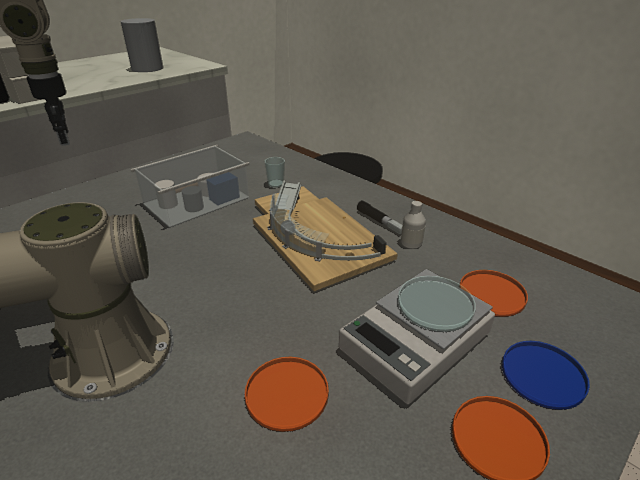

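The scene view shows the ball at (361,290) under the guard, the recess at about (285,280) and the buffer at (254,286). The ramp is at (393,350), and the glass dish is on the balance at (207,212). The side view shows the buffer at (379,245) and the glass dish at (437,303).

```bash
cat > h.py <<'E'
from workcell import *
import cv2,numpy as np
from scipy.spatial.transform import Rotation as R
def rot(q): return R.from_quat(np.r_[q[1:],q[0]])
def cam(c): i=camera_info(c); return np.array(i["K"]),np.array(i["xyz"]),rot(np.array(i["attitude"])).as_matrix()
def back(cm,uv,z):
    K,p,M=cm; d=M@np.linalg.inv(K)@np.r_[uv,1]; return p+d*(z-p[2])/d[2]
def proj(cm,X):
    K,p,M=cm; y=(np.atleast_2d(X)-p)@M; u=y@K.T; return u[:,:2]/u[:,2:]
E
python3 - <<'E'
from h import *
for c in("scene","side"):
    read_camera(c);C=cam(c)
    for n,z in(("ball",.046),("dish",.09),("track",.02),("track_start",.03),("pan",.08),("guard_end",.07),("tub",.06),("bottle",.06),("beaker",.04)):
        for d in silhouettes(c,n)[:4]:
            m=d["pixels"];ys,xs=np.nonzero(m)
            if len(xs)==0: continue
            uv=[xs.mean(),ys.mean()]
            print(c,n,round(d["p"],2),d["box"],np.round(uv,1),np.round(back(C,uv,z),3))
C=cam("scene")
for uv,z in(((285,280),.026),((254,286),.06),((393,350),.03),((361,290),.046)):print(uv,np.round(back(C,uv,z),3))
im=cv2.imread("pics/scene0.png")[240:400,230:450];cv2.imwrite("pics/crop1.png",cv2.resize(im,None,fx=3.6,fy=3.6,interpolation=cv2.INTER_CUBIC))
E
```

```text
scene ball 0.64 [352.9, 283.6, 14.9, 15.4] [359.8 291. ] [0.513 0.042 0.046]
scene dish 0.94 [275.7, 178.6, 49.5, 28.7] [301.  192.9] [ 0.286 -0.254  0.09 ]
scene dish 0.88 [107.7, 206.9, 58.3, 34.7] [136.  223.8] [ 0.622 -0.538  0.09 ]
scene dish 0.86 [116.2, 253.6, 59.8, 49.1] [145.2 275.9] [ 0.756 -0.374  0.09 ]
scene dish 0.74 [178.6, 193.2, 55.7, 38.6] [205.9 212. ] [ 0.49  -0.419  0.09 ]
scene track 0.98 [230.8, 244.2, 210.3, 156.9] [341.8 319.7] [0.591 0.038 0.02 ]
scene track_start 0.7 [234.8, 249.0, 205.1, 151.8] [342.  319.9] [0.6   0.043 0.03 ]
scene pan 0.8 [159.8, 179.8, 118.5, 82.2] [222.1 225.9] [ 0.508 -0.354  0.08 ]
scene guard_end 0.69 [236.1, 248.2, 207.1, 154.8] [342.2 319.9] [0.635 0.06  0.07 ]
scene bottle 0.75 [351.6, 282.7, 17.6, 15.4] [359.8 290.6] [0.526 0.048 0.06 ]
scene bottle 0.63 [200.1, 284.3, 29.3, 53.1] [214.4 311.1] [ 0.743 -0.193  0.06 ]
scene beaker 0.81 [436.8, 380.7, 40.1, 52.1] [454.3 406.9] [0.698 0.328 0.04 ]
scene beaker 0.25 [235.4, 246.9, 208.6, 160.2] [342.  319.8] [0.609 0.047 0.04 ]
side dish 0.9 [244.9, 359.0, 85.1, 70.4] [286.4 393.4]
[... 174 characters left out ...]
  0.09 ]
side dish 0.68 [501.5, 340.3, 89.4, 66.5] [545.3 374.3] [ 0.46  -0.652  0.09 ]
side track 0.62 [253.0, 181.0, 141.9, 111.7] [318.7 236.7] [ 0.562 -0.024  0.02 ]
side pan 0.76 [339.2, 267.8, 155.8, 134.6] [408.4 344.7] [ 0.363 -0.449  0.08 ]
side guard_end 0.55 [251.0, 181.7, 143.3, 108.8] [318.4 236.5] [ 0.508 -0.076  0.07 ]
side tub 0.69 [132.6, 143.4, 115.6, 83.6] [192.3 184.1] [0.452 0.412 0.06 ]
side bottle 0.97 [402.4, 199.1, 27.5, 47.7] [413.3 227.4] [ 0.725 -0.21   0.06 ]
side beaker 0.85 [267.2, 158.6, 14.6, 30.9] [275.2 171.1] [0.718 0.337 0.04 ]
(285, 280) [ 0.55  -0.138  0.026]
(254, 286) [ 0.634 -0.166  0.06 ]
(393, 350) [0.622 0.174 0.03 ]
(361, 290) [0.509 0.043 0.046]
```

View pics/crop1.png

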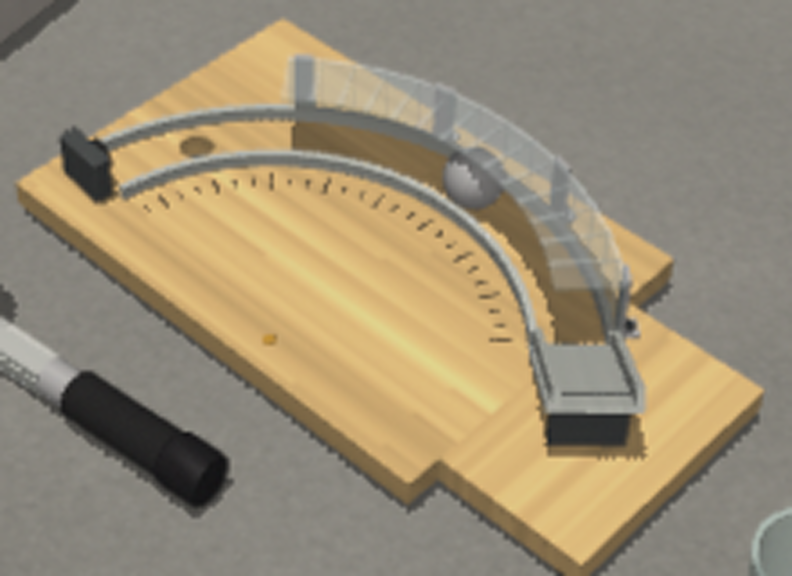

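The crop shows the recess at (197,147), or image (284.7,280.8), and a brass dot that looks like the arc's centre at (270,340), or image (305,334.4). The ball is at (361,290).

Run:
```python
from h import *
C=cam("scene")
c=back(C,(305,334.4),.026);g=back(C,(284.7,280.8),.026);b=back(C,(360.8,289.7),.046)
d=g-c;yaw=np.degrees(np.arctan2(d[1],d[0]))-61
e=b-c;print(c,g,b,np.linalg.norm(d),"yaw",yaw,"ball r",np.linalg.norm(e[:2]),"ang",(np.degrees(np.arctan2(e[1],e[0]))-yaw+180)%360-180)
# wrist camera in tool frame
s=get_state();T=rot(s["orientation"]).as_matrix();K,p,M=cam("wrist")
print("cam in tool",T.T@(p-s["tcp_pos"]));print(np.round(T.T@M,3));print("T",np.round(T,3))
```

```text
[ 0.67458079 -0.00670979  0.026     ] [ 0.55254305 -0.13705565  0.026     ] [0.50814151 0.04212118 0.046     ] 0.1785588180824759 yaw -194.11458420239535 ball r 0.1734545909333399 ang -2.23637055253198
cam in tool [ 0.06709305 -0.00113053 -0.14183448]
[[ 0.    -0.964 -0.266]
 [ 1.     0.    -0.   ]
 [ 0.    -0.266  0.964]]
T [[-0.949  0.314  0.   ]
 [ 0.314  0.949  0.   ]
 [ 0.     0.    -1.   ]]
```

```bash
cat >> h.py <<'E'
def frame(z,x):
    z=np.array(z,float);z/=np.linalg.norm(z);x=np.array(x,float);x=x-z*(x@z);x/=np.linalg.norm(x)
    return np.c_[x,np.cross(z,x),z]
def row(p,M,op=None):
    s=get_state();T=rot(s["orientation"]).as_matrix()
    d=T.T@(np.array(p)-s["tcp_pos"])*100;r=np.degrees(R.from_matrix(T.T@M).as_rotvec())
    print([*np.round(d,2).tolist(),*np.round(r,1).tolist()])
E
python3 - <<'E'
from h import *
row([.55,-.03,.26],frame([0,0,-1],[-.97,.24,0]))
E
```

```text
[-53.15, -43.06, -2.87, 0.0, -0.0, -4.4]
```

>>> send_rows:
  series: [-53, -43, -3, 0, 0, -4.4, 0, -53, -43, -3, 0, 0, -4.4, 0, -53, -43, -3, 0, 0, -4.4, 0, -53, -43, -3, 0, 0, -4.4, 0, -53, -43, -3, 0, 0, -4.4, 0, -53, -43, -3, 0, 0, -4.4, 0, -53, -43, -3, 0, 0, -4.4, 0, -53, -43, -3, 0, 0, -4.4, 0, -53, -43, -3, 0, 0, -4.4, 0, -53, -43, -3, 0, 0, -4.4, 0]

```text
clock: 1.98
tcp_pos: [0.4059, 0.1935, 0.2501]
orientation: [0.0, 0.121, 0.993, 0.0]
wrist_force: [1.9, 1.1, 0.2]
finger_gap: -0.0002
```

Run:
```python
from h import *
row([.55,-.03,.26],frame([0,0,-1],[-.97,.24,0]))
```

```text
[-19.36, -18.22, -0.99, 0.0, 0.0, -0.0]
```

>>> send_rows:
  series: [-19.4, -18.2, -1, 0, 0, 0, 0, -19.4, -18.2, -1, 0, 0, 0, 0, -19.4, -18.2, -1, 0, 0, 0, 0, -19.4, -18.2, -1, 0, 0, 0, 0, -19.4, -18.2, -1, 0, 0, 0, 0, -19.4, -18.2, -1, 0, 0, 0, 0, -19.4, -18.2, -1, 0, 0, 0, 0, -19.4, -18.2, -1, 0, 0, 0, 0, -19.4, -18.2, -1, 0, 0, 0, 0]

```text
clock: 2.73
tcp_pos: [0.5498, -0.0289, 0.2591]
orientation: [-0.0, 0.122, 0.992, 0.0]
wrist_force: [-0.2, 0.2, 0.5]
finger_gap: 0.0002
```

Run:
```python
from h import *
C=cam("wrist");cv2.imwrite("pics/w1.png",read_camera("wrist"))
np.save("w1cam.npy",np.r_[C[1],C[2].ravel()])
for n in("ball","dish"):
    for d in silhouettes("wrist",n):print(n,d["p"],d["box"])
c=np.array([.6746,-.0067,.026]);print(proj(C,[c,[.5525,-.137,.026],[.508,.042,.046]]));print(get_state()["tcp_pos"],get_state()["joint_pos"])
```

```text
ball 0.58 [378.6, 149.5, 31.4, 7.1]
dish 0.92 [0.5, 353.6, 54.0, 88.6]
[[379.06252131 314.07480161]
 [214.94284204 228.90248937]
 [397.40759556 133.88981395]]
[ 0.54892174 -0.0269077   0.25965521] [-1.95240676e-01  2.57673948e-01  3.98069013e-02  1.35350792e+00
  3.19067636e-04  4.64839096e-02]
```

View pics/w1.png

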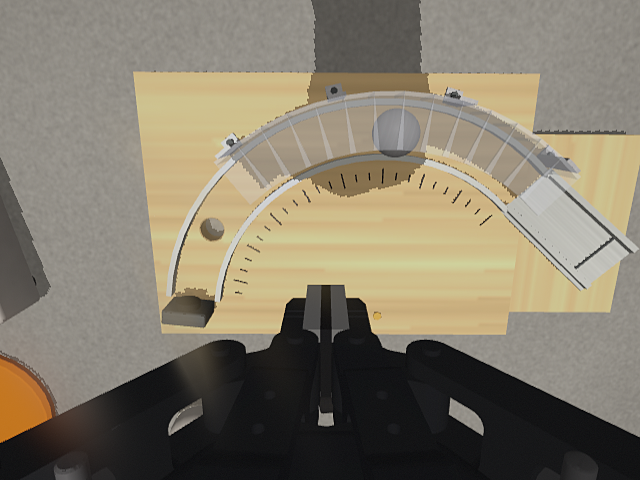

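The wrist view shows the recess at (212,229), the centre dot at (377,315), the ball at (396,132) under the roof, and the guard's end near (230,150)–(250,195). Everything agrees with the first estimate to within a few mm.

Run:
```python
from h import *
v=np.load("w1cam.npy");K=cam("wrist")[0];C=(K,v[:3],v[3:].reshape(3,3));S=cam("scene")
P=lambda a,r,h,c,y:np.r_[c[0]+r*np.cos(np.radians(y+a)),c[1]+r*np.sin(np.radians(y+a)),h]
w=[back(C,u,.026) for u in((377,315),(212,229))];b=back(C,(396,132),.046)
s=[back(S,u,.026) for u in((305,334.4),(284.7,280.8))]
print(np.round(w,4),np.round(s,4),b)
from scipy.optimize import least_squares
def f(x):
    c=np.r_[x[:2],.026];g=P(61,.18,.026,c,x[2]);return np.r_[(proj(C,[c,g])-[(377,315),(212,229)]).ravel()*2,(proj(S,[c,g])-[(305,334.4),(284.7,280.8)]).ravel()]
q=least_squares(f,[.674,-.007,166]);x=q.x;print(x,q.fun)
e=b[:2]-x[:2];print("ball",np.hypot(*e),(np.degrees(np.arctan2(e[1],e[0]))-x[2]+180)%360-180,"gap",P(61,.18,.026,x,x[2]))
# arc overlay check
im=cv2.imread("pics/w1.png")
for r in(.155,.1):
  pass
for a in range(-46,84,2):
  for r,h,col in((.158,.036,(0,0,255)),(.199,.036,(255,0,0)),(.18,.026,(0,255,0))):
    cv2.circle(im,tuple(int(round(t)) for t in proj(C,P(a,r,h,x,x[2]))[0]),1,col,-1)
for r in(.164,.204): cv2.circle(im,tuple(int(round(t)) for t in proj(C,P(42,r,.072,x,x[2]))[0]),4,(255,0,255),1)
cv2.imwrite("pics/w1o.png",im[50:350,100:640])
```

```text
[[ 0.6751 -0.0089  0.026 ]
 [ 0.5519 -0.1397  0.026 ]] [[ 0.6746 -0.0067  0.026 ]
 [ 0.5525 -0.1371  0.026 ]] [0.50622156 0.04116845 0.046     ]
[ 6.75179946e-01 -8.65955789e-03  1.65731222e+02] [ 0.49215654  0.07037252 -0.14956456 -0.22383745 -0.92598822 -0.16635837
 -0.77049314 -0.5566156 ]
ball 0.17615267894410935 -2.162690350112854 gap [ 0.55180404 -0.1397259   0.026     ]
```

View pics/w1o.png

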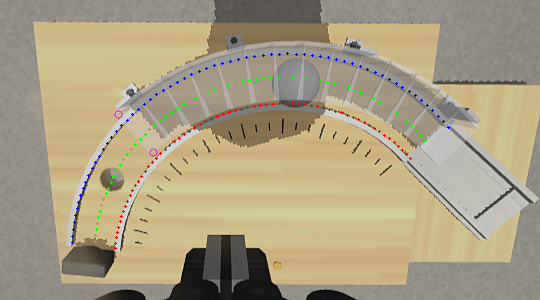

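```bash
cat >> h.py <<'E'
Cx,Cy,YAW=.67518,-.00866,165.73
def tp(a,r,h,lean,bk=0,tw=0):
    """a,r,h tip in track frame (h above board), lean deg, bk retreat along tool z; tw: lean direction offset deg"""
    t=np.radians(YAW+a);o=np.r_[np.cos(t),np.sin(t),0];u=np.r_[np.cos(t+np.radians(tw)),np.sin(t+np.radians(tw)),0]
    l=np.radians(lean);z=u*np.sin(l)-np.r_[0,0,np.cos(l)];x=u*np.cos(l)+np.r_[0,0,np.sin(l)]
    return np.r_[Cx,Cy,.026+h]+o*r-z*bk, frame(z,x)
def where():
    s=get_state();T=rot(s["orientation"]).as_matrix();e=s["tcp_pos"]-[Cx,Cy,.026]
    a=(np.degrees(np.arctan2(e[1],e[0]))-YAW+180)%360-180;z=T[:,2]
    print("at a=%.1f r=%.1f h=%.1f lean=%.1f dir=%.1f"%(a,1e3*np.hypot(e[0],e[1]),e[2]*1e3,np.degrees(np.arccos(-z[2])),(np.degrees(np.arctan2(z[1],z[0]))-YAW-a+180)%360-180),"q",np.round(s["joint_pos"],2),"F",np.round(s["wrist_force"],1),"t",s["clock"])
E
python3 - <<'E'
from h import *
p,M=tp(-17,.1785,.009,40,.07);print(p);row(p+[0,0,.1],M);row(p,M)
E
```

```text
[0.56106929 0.06063859 0.08862311]
[0.91, 8.79, 7.11, -6.1, 39.7, 16.7]
[0.91, 8.79, 17.11, -6.1, 39.7, 16.7]
```

>>> send_rows:
  series: [0.9, 8.8, 7, -6.1, 39.7, 16.7, 0, 0.9, 8.8, 7, -6.1, 39.7, 16.7, 0, 0.9, 8.8, 7, -6.1, 39.7, 16.7, 0, 0.9, 8.8, 7, -6.1, 39.7, 16.7, 0, 0.9, 8.8, 7, -6.1, 39.7, 16.7, 0, 0.9, 8.8, 7, -6.1, 39.7, 16.7, 0, 0.9, 8.8, 17.1, -6.1, 39.7, 16.7, 0, 0.9, 8.8, 17.1, -6.1, 39.7, 16.7, 0, 0.9, 8.8, 17.1, -6.1, 39.7, 16.7, 0, 0.9, 8.8, 17.1, -6.1, 39.7, 16.7, 0]

```text
clock: 3.72
tcp_pos: [0.5596, 0.0611, 0.0837]
orientation: [-0.333, 0.253, 0.904, 0.092]
wrist_force: [-1.0, 1.0, -0.4]
finger_gap: 0.0003
```

Run:
```python
from h import *
where();row(*tp(-17,.1785,.009,40,.07));row(*tp(-17,.1785,.009,40,0))
C=cam("wrist");cv2.imwrite("pics/w2.png",read_camera("wrist"))
```

```text
at a=-16.8 r=135.0 h=57.7 lean=40.5 dir=0.1 q [-0.16  0.93  0.5   1.81  0.24  0.3 ] F [-1.   1.  -0.4] t 3.7167
[0.21, 0.03, -0.47, -0.2, -0.5, -0.1]
[0.15, 0.05, 6.53, -0.2, -0.5, -0.1]
```

View pics/w2.png

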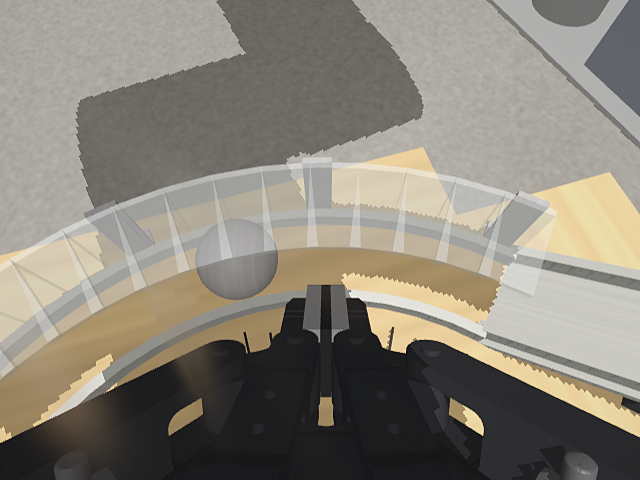

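The close view shows the ball at (237,259), clear to the left of the shut fingertip at (325,290), and the fingertip faces the opening under the roof. Going in.

>>> send_rows:
  series: [0.15, 0, 1.5, 0, -0.4, 0, 0, 0.15, 0, 3, 0, -0.4, 0, 0, 0.15, 0, 4, 0, -0.4, 0, 0, 0.15, 0, 5, 0, -0.4, 0, 0, 0.15, 0, 5.8, 0, -0.4, 0, 0, 0.15, 0, 6.5, 0, -0.4, 0, 0, 0.15, 0, 6.5, 0, -0.4, 0, 0]

```text
clock: 4.35
tcp_pos: [0.5252, 0.0828, 0.0407]
orientation: [-0.326, 0.254, 0.906, 0.092]
wrist_force: [0.6, 1.1, -0.8]
finger_gap: 0.0003
```

Run:
```python
from h import *
where()
for a in(-14,-12,-8,-4,0): row(*tp(a,.179,.009,40,0))
```

```text
at a=-17.1 r=175.7 h=14.7 lean=39.6 dir=0.0 q [-0.14  0.87  0.28  1.63  0.25  0.32] F [ 0.6  1.1 -0.8] t 4.35
[-0.12, -0.96, 0.63, 2.0, 0.4, -2.3]
[-0.16, -1.59, 0.6, 3.2, 0.4, -3.8]
[-0.27, -2.83, 0.51, 5.8, 0.4, -6.9]
[-0.46, -4.05, 0.35, 8.4, 0.4, -10.0]
[-0.71, -5.26, 0.15, 10.9, 0.4, -13.0]
```

>>> send_rows:
  series: [0, 0, 0, 0, 0, 0, 0, 0, 0, 0, 0, 0, 0, 0, 0, 0, 0, 0, 0, 0, 0]

```text
clock: 4.6
tcp_pos: [0.5257, 0.0819, 0.0403]
orientation: [-0.326, 0.254, 0.906, 0.092]
wrist_force: [0.1, 0.4, -0.2]
finger_gap: -0.0003
```

Run:
```python
from h import *
where()
for a in(-14,-12,-8,-4,0): row(*tp(a,.179,.009,40,0))
```

```text
at a=-16.9 r=174.8 h=14.3 lean=39.6 dir=-0.2 q [-0.14  0.88  0.29  1.63  0.25  0.32] F [ 0.1  0.4 -0.2] t 4.6
[-0.03, -0.92, 0.66, 2.0, 0.4, -2.3]
[-0.06, -1.54, 0.63, 3.3, 0.4, -3.9]
[-0.18, -2.78, 0.53, 5.8, 0.4, -7.0]
[-0.37, -4.0, 0.38, 8.4, 0.4, -10.0]
[-0.62, -5.21, 0.17, 11.0, 0.4, -13.1]
```

```bash
cat >> h.py <<'E'
def arc(a0,a1,n,r=.179,h=.009,lean=40,tw0=0,tw1=0,op=0):
    s=get_state();T=rot(s["orientation"]).as_matrix();o=[]
    for k in range(1,n+1):
        p,M=tp(a0+(a1-a0)*k/n,r,h,lean,0,tw0+(tw1-tw0)*k/n)
        o+=[*np.round(T.T@(p-s["tcp_pos"])*100,2).tolist(),*np.round(np.degrees(R.from_matrix(T.T@M).as_rotvec()),1).tolist(),op]
    print(o)
E
python3 - <<'E'
from h import *
arc(-17,-5,10)
E
```

```text
[-0.01, -0.35, 0.68, 0.8, 0.4, -1.0, 0, -0.02, -0.73, 0.67, 1.6, 0.4, -1.9, 0, -0.04, -1.1, 0.65, 2.4, 0.4, -2.8, 0, -0.06, -1.48, 0.64, 3.1, 0.4, -3.7, 0, -0.09, -1.85, 0.61, 3.9, 0.4, -4.7, 0, -0.12, -2.22, 0.59, 4.7, 0.4, -5.6, 0, -0.16, -2.59, 0.55, 5.5, 0.4, -6.5, 0, -0.21, -2.96, 0.52, 6.2, 0.4, -7.4, 0, -0.26, -3.33, 0.47, 7.0, 0.4, -8.3, 0, -0.31, -3.7, 0.42, 7.8, 0.4, -9.3, 0]
```

>>> send_rows:
  series: [0, -0.35, 0.68, 0.8, 0.4, -1.0, 0, 0, -0.73, 0.67, 1.6, 0.4, -1.9, 0, -0.04, -1.1, 0.65, 2.4, 0.4, -2.8, 0, -0.06, -1.48, 0.64, 3.1, 0.4, -3.7, 0, -0.09, -1.85, 0.61, 3.9, 0.4, -4.7, 0, -0.12, -2.22, 0.59, 4.7, 0.4, -5.6, 0, -0.16, -2.59, 0.55, 5.5, 0.4, -6.5, 0, -0.21, -2.96, 0.52, 6.2, 0.4, -7.4, 0, -0.26, -3.33, 0.47, 7.0, 0.4, -8.3, 0, -0.31, -3.7, 0.42, 7.8, 0.4, -9.3, 0]

```text
clock: 5.43
tcp_pos: [0.5059, 0.0501, 0.0346]
orientation: [-0.337, 0.156, 0.927, 0.057]
wrist_force: [0.1, -0.7, 0.1]
finger_gap: -0.0001
```

```bash
cat >> h.py <<'E'
def ball(c="wrist"):
    read_camera(c);C=cam(c);s=get_state()["tcp_pos"]
    for d in silhouettes(c,"ball")[:3]:
        b=d["box"];uv=np.array([b[0]+b[2]/2,b[1]+b[3]/2]);X=back(C,uv,.046);e=X-[Cx,Cy,.046]
        print("ball",c,round(d["p"],2),np.round(b,0),"a=%.1f r=%.1f"%((np.degrees(np.arctan2(e[1],e[0]))-YAW+180)%360-180,1e3*np.hypot(e[0],e[1])),np.round(X,4))
E
python3 - <<'E'
from h import *
where();ball();where();arc(-5,7,10)
E
```

```text
at a=-4.9 r=179.2 h=8.6 lean=40.0 dir=0.1 q [-0.14  0.89  0.29  1.66  0.13  0.15] F [ 0.1 -0.7  0.1] t 5.4333
ball wrist 0.79 [183. 329.  97.  25.] a=6.4 r=167.8 [0.509  0.0144 0.046 ]
at a=-4.9 r=179.2 h=8.6 lean=40.0 dir=0.1 q [-0.14  0.89  0.29  1.66  0.13  0.15] F [ 0.9 -0.8 -0.4] t 5.5333
[0.01, -0.35, -0.05, 0.7, -0.0, -0.8, 0, -0.0, -0.72, -0.06, 1.4, -0.0, -1.8, 0, -0.02, -1.1, -0.07, 2.2, -0.0, -2.7, 0, -0.04, -1.47, -0.09, 3.0, -0.0, -3.6, 0, -0.06, -1.85, -0.11, 3.8, -0.0, -4.5, 0, -0.09, -2.22, -0.13, 4.5, -0.0, -5.4, 0, -0.13, -2.59, -0.17, 5.3, -0.0, -6.4, 0, -0.18, -2.96, -0.2, 6.1, -0.0, -7.3, 0, -0.23, -3.33, -0.25, 6.8, -0.0, -8.2, 0, -0.28, -3.7, -0.29, 7.6, -0.0, -9.1, 0]
```

>>> send_rows:
  series: [0, -0.35, -0.05, 0.7, 0, -0.8, 0, 0, -0.72, -0.06, 1.4, 0, -1.8, 0, -0.02, -1.1, -0.07, 2.2, 0, -2.7, 0, -0.04, -1.47, -0.09, 3.0, 0, -3.6, 0, -0.06, -1.85, -0.11, 3.8, 0, -4.5, 0, -0.09, -2.22, -0.13, 4.5, 0, -5.4, 0, -0.13, -2.59, -0.17, 5.3, 0, -6.4, 0, -0.18, -2.96, -0.2, 6.1, 0, -7.3, 0, -0.23, -3.33, -0.25, 6.8, 0, -8.2, 0, -0.28, -3.7, -0.29, 7.6, 0, -9.1, 0]

```text
clock: 6.37
tcp_pos: [0.4976, 0.0138, 0.035]
orientation: [-0.341, 0.059, 0.938, 0.022]
wrist_force: [0.6, 0.2, -1.0]
finger_gap: 0.0005
```

Run:
```python
from h import *
ball();where();arc(7,19,10)
```

```text
ball wrist 0.95 [190. 330.  85.  21.] a=18.1 r=168.3 [ 0.5073 -0.0199  0.046 ]
ball wrist 0.46 [  0. 174. 639. 269.] a=8.1 r=175.9 [0.5003 0.0101 0.046 ]
at a=7.0 r=179.1 h=9.0 lean=40.0 dir=-0.0 q [-0.13  0.9   0.3   1.67 -0.   -0.  ] F [ 0.1 -0.   0. ] t 6.4667
[-0.01, -0.37, -0.01, 0.8, -0.0, -0.9, 0, -0.02, -0.74, -0.02, 1.6, -0.0, -1.9, 0, -0.03, -1.12, -0.03, 2.3, -0.0, -2.8, 0, -0.05, -1.49, -0.05, 3.1, -0.0, -3.7, 0, -0.08, -1.87, -0.07, 3.9, -0.0, -4.6, 0, -0.11, -2.24, -0.1, 4.6, -0.0, -5.5, 0, -0.15, -2.61, -0.13, 5.4, -0.0, -6.4, 0, -0.2, -2.98, -0.17, 6.2, -0.0, -7.4, 0, -0.25, -3.35, -0.21, 7.0, -0.0, -8.3, 0, -0.3, -3.72, -0.26, 7.7, -0.0, -9.2, 0]
```

>>> send_rows:
  series: [0, -0.37, -0.01, 0.8, 0, -0.9, 0, -0.02, -0.74, -0.02, 1.6, 0, -1.9, 0, -0.03, -1.12, -0.03, 2.3, 0, -2.8, 0, -0.05, -1.49, -0.05, 3.1, 0, -3.7, 0, -0.08, -1.87, -0.07, 3.9, 0, -4.6, 0, -0.11, -2.24, -0.1, 4.6, 0, -5.5, 0, -0.15, -2.61, -0.13, 5.4, 0, -6.4, 0, -0.2, -2.98, -0.17, 6.2, 0, -7.4, 0, -0.25, -3.35, -0.21, 7.0, 0, -8.3, 0, -0.3, -3.72, -0.26, 7.7, 0, -9.2, 0]

```text
clock: 7.3
tcp_pos: [0.4968, -0.0235, 0.035]
orientation: [-0.342, -0.039, 0.939, -0.014]
wrist_force: [0.4, 1.2, 0.4]
finger_gap: 0.0001
```

Run:
```python
from h import *
ball();where();arc(19,31,10)
```

```text
ball wrist 0.88 [186. 327.  92.  26.] a=30.1 r=168.4 [ 0.5132 -0.0546  0.046 ]
at a=19.0 r=179.0 h=9.0 lean=40.0 dir=-0.1 q [-0.13  0.89  0.29  1.66 -0.13 -0.16] F [ 0.2 -0.3  0.3] t 7.4
[-0.0, -0.37, 0.0, 0.8, -0.0, -0.9, 0, -0.01, -0.74, -0.01, 1.6, -0.0, -1.8, 0, -0.03, -1.12, -0.02, 2.3, -0.0, -2.8, 0, -0.05, -1.49, -0.04, 3.1, -0.0, -3.7, 0, -0.08, -1.86, -0.06, 3.9, -0.0, -4.6, 0, -0.11, -2.24, -0.09, 4.7, -0.0, -5.5, 0, -0.15, -2.61, -0.12, 5.4, -0.0, -6.4, 0, -0.19, -2.98, -0.16, 6.2, -0.0, -7.4, 0, -0.24, -3.35, -0.2, 7.0, -0.0, -8.3, 0, -0.3, -3.71, -0.25, 7.7, -0.0, -9.2, 0]
```

>>> send_rows:
  series: [0, -0.37, -0.01, 0.8, 0, -0.9, 0, -0.02, -0.74, -0.02, 1.6, 0, -1.9, 0, -0.03, -1.12, -0.03, 2.3, 0, -2.8, 0, -0.05, -1.49, -0.05, 3.1, 0, -3.7, 0, -0.08, -1.87, -0.07, 3.9, 0, -4.6, 0, -0.11, -2.24, -0.1, 4.6, 0, -5.5, 0, -0.15, -2.61, -0.13, 5.4, 0, -6.4, 0, -0.2, -2.98, -0.17, 6.2, 0, -7.4, 0, -0.25, -3.35, -0.21, 7.0, 0, -8.3, 0, -0.3, -3.72, -0.26, 7.7, 0, -9.2, 0]

```text
clock: 8.23
tcp_pos: [0.5039, -0.0602, 0.0351]
orientation: [-0.338, -0.137, 0.93, -0.049]
wrist_force: [0.4, 1.7, 0.8]
finger_gap: 0.0001
```

Run:
```python
from h import *
ball();where();arc(31,41,10)
```

```text
ball wrist 0.81 [170. 253. 112. 102.] a=42.4 r=181.3 [ 0.5153 -0.0943  0.046 ]
at a=31.0 r=178.9 h=9.1 lean=40.0 dir=-0.1 q [-0.12  0.88  0.28  1.62 -0.26 -0.33] F [ 0.6 -0.7  0.5] t 8.3333
[0.0, -0.3, 0.01, 0.7, 0.0, -0.8, 0, -0.01, -0.61, 0.01, 1.3, 0.0, -1.5, 0, -0.02, -0.92, -0.0, 2.0, 0.0, -2.3, 0, -0.03, -1.23, -0.01, 2.6, 0.0, -3.1, 0, -0.05, -1.55, -0.03, 3.3, 0.0, -3.8, 0, -0.07, -1.86, -0.05, 3.9, 0.0, -4.6, 0, -0.1, -2.17, -0.07, 4.5, 0.0, -5.4, 0, -0.13, -2.48, -0.1, 5.2, 0.0, -6.1, 0, -0.17, -2.79, -0.13, 5.8, 0.0, -6.9, 0, -0.21, -3.09, -0.16, 6.5, 0.0, -7.7, 0]
```

>>> send_rows:
  series: [0.0, -0.3, 0.01, 0.7, 0.0, -0.8, 0, -0.01, -0.61, 0.01, 1.3, 0.0, -1.5, 0, -0.02, -0.92, 0, 2.0, 0.0, -2.3, 0, -0.03, -1.23, -0.01, 2.6, 0.0, -3.1, 0, -0.05, -1.55, -0.03, 3.3, 0.0, -3.8, 0, -0.07, -1.86, -0.05, 3.9, 0.0, -4.6, 0, -0.1, -2.17, -0.07, 4.5, 0.0, -5.4, 0, -0.13, -2.48, -0.1, 5.2, 0.0, -6.1, 0, -0.17, -2.79, -0.13, 5.8, 0.0, -6.9, 0, -0.21, -3.09, -0.16, 6.5, 0.0, -7.7, 0]

```text
clock: 9.17
tcp_pos: [0.5153, -0.0891, 0.0349]
orientation: [-0.333, -0.218, 0.914, -0.079]
wrist_force: [1.1, 1.4, 0.4]
finger_gap: -0.0001
```

Run:
```python
from h import *
ball();where();arc(41,48,10)
```

```text
ball wrist 0.86 [171. 244. 116. 108.] a=51.9 r=183.4 [ 0.53   -0.1207  0.046 ]
at a=41.0 r=179.0 h=9.0 lean=40.0 dir=0.1 q [-0.12  0.87  0.26  1.57 -0.36 -0.47] F [1.2 0.3 0.5] t 9.2667
[0.01, -0.22, -0.0, 0.4, 0.0, -0.5, 0, 0.0, -0.44, -0.0, 0.9, 0.0, -1.0, 0, -0.0, -0.65, -0.01, 1.3, 0.0, -1.6, 0, -0.01, -0.87, -0.01, 1.8, 0.0, -2.1, 0, -0.02, -1.09, -0.02, 2.2, 0.0, -2.7, 0, -0.03, -1.31, -0.03, 2.7, 0.0, -3.2, 0, -0.04, -1.53, -0.04, 3.1, 0.0, -3.7, 0, -0.06, -1.75, -0.05, 3.6, 0.0, -4.3, 0, -0.08, -1.96, -0.07, 4.0, 0.0, -4.8, 0, -0.09, -2.18, -0.08, 4.5, 0.0, -5.3, 0]
```

>>> send_rows:
  series: [0, -0.22, 0, 0.4, 0.0, -0.5, 0, 0.0, -0.44, 0, 0.9, 0.0, -1.0, 0, 0, -0.65, -0.01, 1.3, 0.0, -1.6, 0, -0.01, -0.87, -0.01, 1.8, 0.0, -2.1, 0, -0.02, -1.09, -0.02, 2.2, 0.0, -2.7, 0, -0.03, -1.31, -0.03, 2.7, 0.0, -3.2, 0, -0.04, -1.53, -0.04, 3.1, 0.0, -3.7, 0, -0.06, -1.75, -0.05, 3.6, 0.0, -4.3, 0, -0.08, -1.96, -0.07, 4.0, 0.0, -4.8, 0, -0.09, -2.18, -0.08, 4.5, 0.0, -5.3, 0]

```text
clock: 10.1
tcp_pos: [0.526, -0.1081, 0.035]
orientation: [-0.327, -0.273, 0.899, -0.099]
wrist_force: [0.2, -0.0, 0.6]
finger_gap: 0.0001
```

Run:
```python
from h import *
ball();ball("scene");where();row(*tp(46,.179,.009,40,.0));row(*tp(46,.179,.009,40,.08))
```

```text
ball wrist 0.63 [152. 255. 118. 106.] a=60.8 r=181.4 [ 0.5504 -0.1404  0.046 ]
ball scene 0.52 [275. 276.  16.  11.] a=63.9 r=153.7 [ 0.5756 -0.1257  0.046 ]
at a=47.9 r=179.2 h=9.0 lean=40.0 dir=0.1 q [-0.12  0.85  0.24  1.52 -0.43 -0.58] F [ 0.3 -0.1 -0.2] t 10.3
[-0.02, 0.58, -0.02, -1.3, -0.0, 1.5]
[-0.02, 0.41, -8.02, -1.3, -0.0, 1.5]
```

The ball reads a=60.8, r=181, which is in the recess. Next I back the finger out and go above the gap.

>>> send_rows:
  series: [0, 0.4, 0, -1.3, 0, 1.5, 0, 0, 0.4, -2, -1.3, 0, 1.5, 0, 0, 0.4, -4, -1.3, 0, 1.5, 0, 0, 0.4, -6, -1.3, 0, 1.5, 0, 0, 0.4, -8, -1.3, 0, 1.5, 0, 0, 0.4, -12, -1.3, 0, 1.5, 0.65, 0, 0.4, -12, -1.3, 0, 1.5, 0.65, 0, 0.4, -12, -1.3, 0, 1.5, 0.65]

```text
clock: 10.97
tcp_pos: [0.5902, -0.061, 0.1282]
orientation: [-0.327, -0.257, 0.905, -0.094]
wrist_force: [-0.2, 0.3, -0.2]
finger_gap: 0.0359
```

Run:
```python
from h import *
where();row(*tp(61,.18,.12,0))
```

```text
at a=45.9 r=99.8 h=102.2 lean=39.7 dir=0.4 q [-0.05  0.95  0.66  1.88 -0.38 -0.49] F [-0.2  0.3 -0.2] t 10.9667
[6.83, -4.68, 3.38, 5.0, -39.5, -14.4]
```

>>> send_rows:
  series: [6.8, -4.7, 3.4, 5, -39.5, -14.4, 0.65, 6.8, -4.7, 3.4, 5, -39.5, -14.4, 0.65, 6.8, -4.7, 3.4, 5, -39.5, -14.4, 0.65, 6.8, -4.7, 3.4, 5, -39.5, -14.4, 0.65, 6.8, -4.7, 3.4, 5, -39.5, -14.4, 0.65, 6.8, -4.7, 3.4, 5, -39.5, -14.4, 0.65, 6.8, -4.7, 3.4, 5, -39.5, -14.4, 0.65, 6.8, -4.7, 3.4, 5, -39.5, -14.4, 0.65, 6.8, -4.7, 3.4, 5, -39.5, -14.4, 0.65, 6.8, -4.7, 3.4, 5, -39.5, -14.4, 0.65]

```text
clock: 11.8
tcp_pos: [0.5499, -0.1401, 0.1438]
orientation: [-0.004, -0.396, 0.918, 0.002]
wrist_force: [0.1, 0.2, 0.1]
finger_gap: 0.0554
```

Run:
```python
from h import *
where();print(get_state()["finger_gap"]);ball();row(*tp(61,.18,.05,0));row(*tp(61,.18,.001,0))
cv2.imwrite("pics/w3.png",read_camera("wrist"))
S=cam("scene");read_camera("scene")
for c in("scene","side"):
  read_camera(c);C=cam(c)
  for d in silhouettes(c,"dish"):
    b=d["box"];ys,xs=np.nonzero(d["pixels"]);print(c,d["p"],np.round(b),np.round(back(C,[b[0]+b[2]/2,b[1]+b[3]/2],.09),4),np.round(back(C,[xs.mean(),ys.mean()],.09),4))
```

```text
at a=60.6 r=181.6 h=117.8 lean=0.5 dir=-45.7 q [-0.39  0.35 -0.13  1.11 -0.   -1.2 ] F [0.1 0.2 0.1] t 11.8
0.055375516740211794
ball wrist 0.87 [292. 208.  64.  66.] a=60.9 r=180.6 [ 0.5512 -0.14    0.046 ]
[-0.13, -0.14, 6.76, 0.3, -0.3, -0.0]
[-0.16, -0.16, 11.66, 0.3, -0.3, -0.0]
scene 0.97 [115. 254.  61.  45.] [ 0.7568 -0.3732  0.09  ] [ 0.757  -0.3737  0.09  ]
scene 0.96 [155. 178.  51.  34.] [ 0.4617 -0.5312  0.09  ] [ 0.452 -0.549  0.09 ]
scene 0.95 [178. 194.  56.  36.] [ 0.4922 -0.4184  0.09  ] [ 0.4898 -0.4195  0.09  ]
scene 0.82 [108. 206.  55.  36.] [ 0.6237 -0.5394  0.09  ] [ 0.6216 -0.5376  0.09  ]
scene 0.76 [296. 178.  32.  26.] [ 0.263 -0.233  0.09 ] [ 0.255  -0.2365  0.09  ]
side 0.91 [462. 266.  67.  50.] [ 0.5997 -0.4943  0.09  ] [ 0.6031 -0.4954  0.09  ]
side 0.85 [499. 336.  91.  73.] [ 0.4631 -0.6505  0.09  ] [ 0.4604 -0.6523  0.09  ]
side 0.75 [246. 356.  84.  74.] [ 0.1374 -0.3772  0.09  ] [ 0.1351 -0.3763  0.09  ]
side 0.74 [450. 397. 104.  83.] [ 0.3013 -0.6539  0.09  ] [ 0.2992 -0.6526  0.09  ]
side 0.56 [396. 275.  80.  57.] [ 0.4827 -0.4281  0.09  ] [ 0.4834 -0.4293  0.09  ]
```

View pics/w3.png

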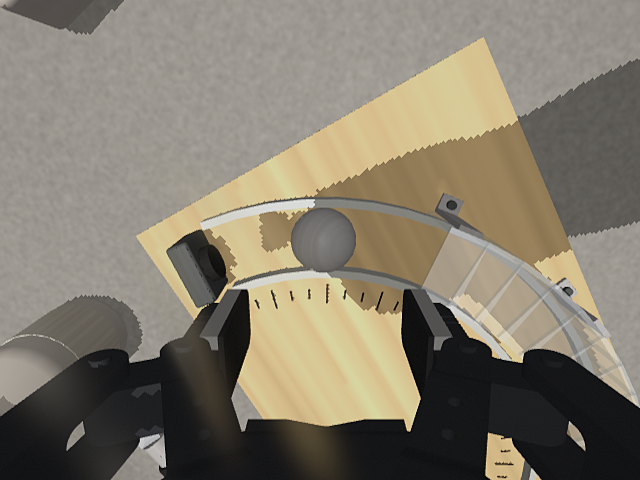

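The wrist view shows the ball at (324,239), sitting in the recess and centred between the half-open fingers. I'll re-read the settled pose and plan the descent.

Run:
```python
from h import *
where();row(*tp(61,.18,.05,0));row(*tp(61,.18,.0015,0))
```

```text
at a=60.7 r=181.5 h=118.1 lean=0.4 dir=-49.3 q [-0.39  0.34 -0.13  1.11 -0.   -1.2 ] F [ 0.2  0.2 -0.4] t 12.2
[-0.18, -0.14, 6.81, 0.3, -0.3, -0.1]
[-0.2, -0.17, 11.66, 0.3, -0.3, -0.1]
```

>>> send_rows:
  series: [-0.18, -0.15, 3, 0.3, -0.3, 0, 0.58, -0.18, -0.15, 5, 0.3, -0.3, 0, 0.58, -0.18, -0.15, 6.8, 0.3, -0.3, 0, 0.58, -0.2, -0.15, 8.2, 0.3, -0.3, 0, 0.58, -0.2, -0.15, 9, 0.3, -0.3, 0, 0.58, -0.2, -0.15, 9.8, 0.3, -0.3, 0, 0.58, -0.2, -0.15, 9.8, 0.3, -0.3, 0, 0.58]

```text
clock: 12.78
tcp_pos: [0.5509, -0.1397, 0.0452]
orientation: [-0.0, -0.396, 0.918, 0.001]
wrist_force: [-0.4, -1.2, -1.1]
finger_gap: 0.0495
```

Run:
```python
from h import *
where();row(*tp(61,.18,.0015,0))
```

```text
at a=60.8 r=180.6 h=19.2 lean=0.1 dir=-107.6 q [-0.39  0.42 -0.27  0.88  0.   -1.2 ] F [-0.4 -1.2 -1.1] t 12.7833
[-0.06, -0.07, 1.77, 0.1, 0.0, -0.1]
```

>>> send_rows:
  series: [0, 0, 0.6, 0, 0, 0, 0.58, 0, 0, 1.2, 0, 0, 0, 0.58, 0, 0, 1.75, 0, 0, 0, 0.58, 0, 0, 1.75, 0, 0, 0, 0.5, 0, 0, 1.75, 0, 0, 0, 0.4, 0, 0, 1.75, 0, 0, 0, 0.3, 0, 0, 1.75, 0, 0, 0, 0.3, 0, 0, 1.75, 0, 0, 0, 0.3]
  newtons: 40

```text
clock: 13.45
tcp_pos: [0.5514, -0.14, 0.0289]
orientation: [0.001, -0.396, 0.918, 0.0]
wrist_force: [-0.5, -0.2, -3.3]
finger_gap: 0.0378
```

Run:
```python
from h import *
where();print(get_state()["finger_gap"]);ball()
```

```text
at a=61.0 r=180.4 h=2.9 lean=0.1 dir=165.0 q [-0.39  0.44 -0.29  0.84  0.   -1.2 ] F [-0.5 -0.2 -3.3] t 13.45
0.03779100018290783
ball wrist 0.83 [268. 272. 113. 119.] a=61.2 r=181.4 [ 0.5512 -0.1411  0.046 ]
```

>>> send_rows:
  series: [0, 0, 0, 0, 0, 0, 0.3, 0, 0, -0.3, 0, 0, 0, 0.3, 0, 0, -0.6, 0, 0, 0, 0.3, 0, 0, -1, 0, 0, 0, 0.3, 0, 0, -1, 0, 0, 0, 0.3, 0, 0, -1, 0, 0, 0, 0.3]
  newtons: 60

```text
clock: 14.05
tcp_pos: [0.552, -0.1401, 0.0395]
orientation: [0.001, -0.396, 0.918, -0.0]
wrist_force: [-0.2, 0.0, -3.5]
finger_gap: 0.0371
```

Run:
```python
from h import *
where();print(get_state()["finger_gap"]);ball()
im=read_camera("wrist");im2=read_camera("scene")[240:320,240:330]
cv2.imwrite("pics/w4.png",np.hstack([im[180:480,170:480],cv2.resize(im2,(338,300),interpolation=cv2.INTER_CUBIC)]))
```

```text
at a=61.1 r=180.1 h=13.5 lean=0.1 dir=136.7 q [-0.39  0.43 -0.28  0.86  0.   -1.2 ] F [-0.2  0.  -3.5] t 14.05
0.037127717688643556
ball wrist 0.68 [268. 271. 114. 120.] a=61.3 r=175.6 [ 0.5555 -0.1371  0.046 ]
```

View pics/w4.png

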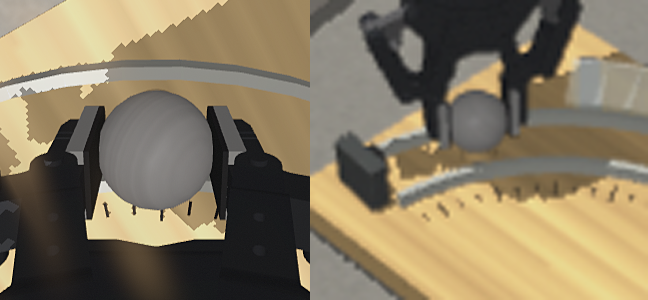

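The ball (155,150 in the crop) is held centrally between the pads and rose with the gripper. The scene crop shows it clear of the recess. Next I lift it and carry it over the dish.

Run:
```python
from h import *
s=get_state();T=rot(s["orientation"]).as_matrix();K,p,M=cam("wrist")
d=T.T@M@np.linalg.inv(K)@[325,331,1];o=T.T@(p-s["tcp_pos"]);print("ball in tool",o+d*(0-o[0])/d[0])
row([.552,-.14,.2],T);row([.487,-.424,.2],T)
```

```text
ball in tool [ 0.         -0.00054856 -0.01526482]
[-0.05, -0.05, -16.11, 0.0, 0.0, 0.0]
[25.06, -14.83, -16.14, 0.0, 0.0, 0.0]
```

>>> send_rows:
  series: [0, 0, -2, 0, 0, 0, 0.3, 0, 0, -4.5, 0, 0, 0, 0.3, 0, 0, -7.5, 0, 0, 0, 0.3, 0, 0, -10.5, 0, 0, 0, 0.3, 0, 0, -13.5, 0, 0, 0, 0.3, 0, 0, -16, 0, 0, 0, 0.3, 1.5, -1, -16, 0, 0, 0, 0.3, 4, -2.4, -16, 0, 0, 0, 0.3, 6.5, -3.9, -16, 0, 0, 0, 0.3, 9, -5.4, -16, 0, 0, 0, 0.3]

```text
clock: 15.08
tcp_pos: [0.5285, -0.2432, 0.1991]
orientation: [0.001, -0.396, 0.918, -0.0]
wrist_force: [0.5, -0.4, -3.2]
finger_gap: 0.0379
```

>>> send_rows:
  series: [2.5, -1.5, 0, 0, 0, 0, 0.3, 5, -3, 0, 0, 0, 0, 0.3, 7.5, -4.5, 0, 0, 0, 0, 0.3, 10, -6, 0, 0, 0, 0, 0.3, 12.5, -7.5, 0, 0, 0, 0, 0.3, 14.5, -8.6, 0, 0, 0, 0, 0.3, 16, -9.4, 0, 0, 0, 0, 0.3, 16, -9.4, 0, 0, 0, 0, 0.3, 16, -9.4, 0, 0, 0, 0, 0.3]

```text
clock: 15.83
tcp_pos: [0.4867, -0.424, 0.1981]
orientation: [0.001, -0.395, 0.919, 0.001]
wrist_force: [0.9, -0.5, -3.2]
finger_gap: 0.0377
```

Run:
```python
from h import *
s=get_state();print(s["tcp_pos"],s["finger_gap"],s["wrist_force"],s["joint_pos"])
C=cam("wrist");im=read_camera("wrist")
for d in silhouettes("wrist","dish")[:3]:print(d["p"],np.round(d["box"]))
for k in range(0,360,10):
    t=np.radians(k);q=proj(C,[s["tcp_pos"][0]+.075*np.cos(t),s["tcp_pos"][1]+.075*np.sin(t),.096])[0];cv2.circle(im,(int(q[0]),int(q[1])),2,(0,0,255),-1)
q=proj(C,[s["tcp_pos"][0],s["tcp_pos"][1],.084])[0];print(q)
cv2.imwrite("pics/w5.png",im)
```

```text
[ 0.48674066 -0.42396346  0.19811273] 0.03769494152438293 [ 0.86302894 -0.47820437 -3.20366237] [-0.84163382  0.46318979  0.18680449  1.29519778  0.00171462 -1.65380944]
0.96 [205. 111. 243. 195.]
0.87 [626.   2.  14.  91.]
0.73 [  1.   1. 175. 160.]
[326.26063256 232.30718319]
```

View pics/w5.png

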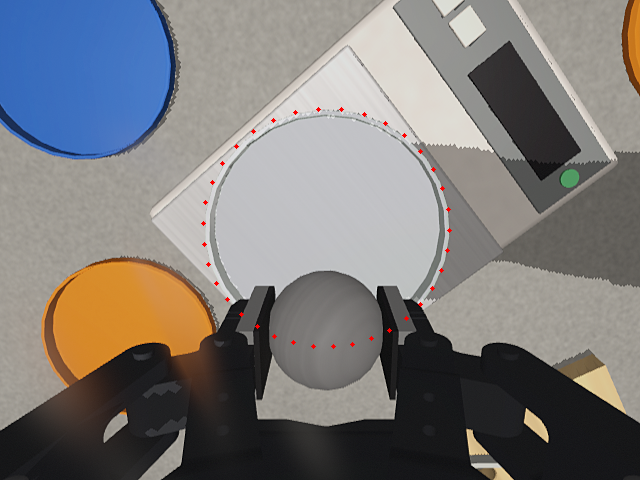

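The predicted rim circle (red) matches the glass dish to within about 3 mm, and the dish is centred on the pan at (326,231). The ball is held above it, so I lower it.

>>> send_rows:
  series: [0, 0, 2, 0, 0, 0, 0.3, 0, 0, 4, 0, 0, 0, 0.3, 0, 0, 6, 0, 0, 0, 0.3, 0, 0, 7.5, 0, 0, 0, 0.3, 0, 0, 8.7, 0, 0, 0, 0.3, 0, 0, 9.5, 0, 0, 0, 0.3, 0, 0, 10, 0, 0, 0, 0.3, 0, 0, 10.2, 0, 0, 0, 0.3, 0, 0, 10.2, 0, 0, 0, 0.3, 0, 0, 10.2, 0, 0, 0, 0.3]

```text
clock: 16.77
tcp_pos: [0.4879, -0.4236, 0.0976]
orientation: [0.001, -0.396, 0.918, -0.001]
wrist_force: [0.7, -0.1, -3.3]
finger_gap: 0.0373
```

>>> send_rows:
  series: [0, 0, 0.1, 0, 0, 0, 0.3, 0, 0, 0.2, 0, 0, 0, 0.3, 0, 0, 0.3, 0, 0, 0, 0.3, 0, 0, 0.3, 0, 0, 0, 0.3, 0, 0, 0.3, 0, 0, 0, 0.3]

```text
clock: 17.18
tcp_pos: [0.4873, -0.4234, 0.0938]
orientation: [0.001, -0.396, 0.918, 0.0]
wrist_force: [1.3, 0.7, -3.1]
finger_gap: 0.037
```

Expected contact is at TCP z of about 0.089, so I go on in 1 mm steps.

>>> send_rows:
  series: [0, 0, 0.1, 0, 0, 0, 0.3, 0, 0, 0.2, 0, 0, 0, 0.3, 0, 0, 0.3, 0, 0, 0, 0.3, 0, 0, 0.3, 0, 0, 0, 0.3, 0, 0, 0.3, 0, 0, 0, 0.3]

```text
clock: 17.6
tcp_pos: [0.4874, -0.4233, 0.0907]
orientation: [0.001, -0.396, 0.918, 0.0]
wrist_force: [0.4, -0.4, -3.2]
finger_gap: 0.0369
```

>>> send_rows:
  series: [0, 0, 0.05, 0, 0, 0, 0.3, 0, 0, 0.1, 0, 0, 0, 0.3, 0, 0, 0.1, 0, 0, 0, 0.3, 0, 0, 0.1, 0, 0, 0, 0.3]

```text
clock: 17.93
tcp_pos: [0.4875, -0.4235, 0.0903]
orientation: [0.001, -0.396, 0.918, -0.0]
wrist_force: [-0.8, 1.3, 2.2]
finger_gap: 0.0374
```

Contact: the vertical force went from -3.2 to +2.2 N. I open slowly.

>>> send_rows:
  series: [0, 0, 0, 0, 0, 0, 0.42, 0, 0, 0, 0, 0, 0, 0.45, 0, 0, 0, 0, 0, 0, 0.48, 0, 0, 0, 0, 0, 0, 0.51, 0, 0, 0, 0, 0, 0, 0.54, 0, 0, 0, 0, 0, 0, 0.57, 0, 0, 0, 0, 0, 0, 0.6, 0, 0, 0, 0, 0, 0, 0.6]
  newtons: 20

```text
clock: 18.6
tcp_pos: [0.4875, -0.4235, 0.0898]
orientation: [0.001, -0.396, 0.918, -0.0]
wrist_force: [-0.0, 0.5, 0.1]
finger_gap: 0.0512
```

Run:
```python
from h import *
for _ in range(2):
    read_camera("wrist");C=cam("wrist")
    for d in silhouettes("wrist","ball")[:1]:
        b=d["box"];print(np.round(b),np.round(back(C,[b[0]+b[2]/2,b[1]+b[3]/2],.104),4),get_state()["tcp_pos"],get_state()["finger_gap"],get_state()["wrist_force"])
```

```text
[267. 270. 117. 123.] [ 0.4883 -0.4232  0.104 ] [ 0.48743925 -0.42340508  0.08973337] 0.051276575091681494 [ 0.05309984 -0.40827551  0.58829531]
[266. 272. 117. 120.] [ 0.4884 -0.4233  0.104 ] [ 0.48744633 -0.42340408  0.08977909] 0.051335925410109146 [ 0.09086176 -0.63916198 -0.30383214]
```

The ball stays centred with the fingers clear. I rise straight up.

>>> send_rows:
  series: [0, 0, -0.5, 0, 0, 0, 0.6, 0, 0, -1.5, 0, 0, 0, 0.6, 0, 0, -3, 0, 0, 0, 0.6, 0, 0, -5, 0, 0, 0, 0.6, 0, 0, -8, 0, 0, 0, 0.6, 0, 0, -11, 0, 0, 0, 0.6, 0, 0, -13, 0, 0, 0, 0.6, 0, 0, -13, 0, 0, 0, 0.6, 0, 0, -13, 0, 0, 0, 0.6]

```text
clock: 19.55
tcp_pos: [0.4881, -0.4243, 0.2225]
orientation: [0.001, -0.396, 0.918, -0.002]
wrist_force: [0.4, 1.2, -0.6]
finger_gap: 0.0509
```

Run:
```python
from h import *
for _ in range(2):
    im=read_camera("wrist");C=cam("wrist")
    for n in("ball","dish"):
      for d in silhouettes("wrist",n)[:1]:
        b=d["box"];print(n,np.round(b),np.round(back(C,[b[0]+b[2]/2,b[1]+b[3]/2],.104 if n=="ball" else .09),4))
print(get_state()["tcp_pos"],get_state()["wrist_force"],get_state()["clock"])
sc=read_camera("scene")[150:360,100:420]
cv2.imwrite("pics/w6.png",np.hstack([cv2.resize(im,(400,300)),cv2.resize(sc,(400,300))]))
```

```text
ball [296. 198.  63.  66.] [ 0.487  -0.4234  0.104 ]
dish [  1.   0. 187. 158.] [ 0.5274 -0.5902  0.09  ]
ball [295. 199.  60.  65.] [ 0.4871 -0.4235  0.104 ]
dish [212. 113. 228. 217.] [ 0.4842 -0.4258  0.09  ]
[ 0.48677871 -0.4229294   0.21838312] [-0.01427632  0.45870358  0.34644385] 19.85
```

View pics/w6.png

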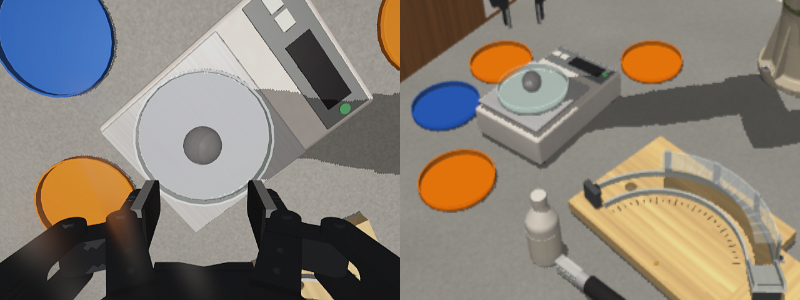

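The ball rests in the middle of the glass dish at (203,145), the dish sits on the pan, and the gripper is clear. The bottle and refractometer look undisturbed.

```bash
python3 -c "
from workcell import *
print(hand_in())"
```

```text
the job is handed in; nothing more can be done
None
```

The steel ball is in the glass dish on the balance, let go and still, and I handed the job in at about 20 s of the 67 s allowed. The hand-in reports no verdict, so these are my own last checks.

- **Rolling:** I pushed the ball along the track with the shut fingertip leaning 40° under the guard's edge. It settled in the recess at 60.9° and a radius of 180.6 mm; the recess is at 61° and 180 mm.
- **Placing:** I gripped it there, lifted it and lowered it in about 1 mm steps. The vertical force went from -3.2 to +2.2 N as it touched the dish floor, and then I opened the fingers slowly.
- **Ball:** After I rose clear, two looks put the ball within 0.2 mm of the same spot, about 4 mm from the dish centre. The wrist force was near zero.
- **Dish:** It lies on the pan and looks centred; I judged that by eye from the picture.
- **Bystanders:** The bottle and refractometer look unmoved in the last picture. The beaker was outside that crop, so I did not check it at the end; the arm stayed away from it.

Two readings disagreed:
- **Finger gap:** It read 37–38 mm on the 40 mm ball, but the grip held.
- **Dish position:** The scene and side cameras differed by about 12 mm on where the dish was. I used the average, and the wrist camera confirmed it to about 3 mm before I lowered the ball.

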